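# Clear a jammed jar from the feed chute

### The arm

A 6-joint arm with a two-finger parallel gripper is mounted at the origin on a cart in front of the work surface, level with it; the furniture and walls round the work are solid. World frame = base frame: x ahead of the robot, y to its left, z up, the work surface at z = 0. Lengths are in m, angles in rad, forces in N, time in s.
With the tool pointing down it reaches from about 0.35 to 0.975 m from the base axis. Payload 4.9 kg.
Tool frame: the origin (TCP) lies on the centre line of the jaws, within the pads' length; the fingertips stand 25 mm ahead of it and the grasp point (between the pads) lies 6 mm ahead of it; z points along the fingers, y is the line along which they close (so a half turn about z gives the same grasp; the last joint's range is limited). The gripper opens to 85 mm and grips with 20 to 120 N. Pads are 22 mm wide; open, the fingers measure 114 mm over their backs; the gripper's body (76 mm by 85 mm) begins 54 mm behind the grasp point. The pads swing forward as they close: fully open they stand 13 mm farther back than shut.
Start: joints at [-1.231, 0.053, 1.613, -0, 1.476, -0.119], TCP at [0.277, -0.56, 0.256] pointing down, gripper open.
Joint ranges: [-3.01, 3.01], [-1.01, 2.22], [0.06, 2.58], [-1.02, 4.17], [0.09, 2.62], [-3.14, 3.14]. Speed limits (rad/s): [2.57, 2.57, 3.14, 3.14, 3.14, 3.14].

### API

Orientations are given as a unit quaternion [w, x, y, z].
In Python, from plant import state, grab_frame, get_calibration, job gives the robot as it stands. The module is installed in compiled form; this text tells all that it offers.
- The arm moves only by the tool move_arm, never from a script. Its argument "targets" is a list that holds one entry, the list of rows, each a list of 5 numbers: the opening in per cent of the stroke, from 0 (shut) to 100 (fully open), then the shift along the tool's x, y, z as a fraction of full scale, then the turn about the tool's z as a fraction of full scale. A call has 1 to 5 rows; each row shifts and turns the commanded pose from where the row before left it, along the tool's axes as they then stand; what a row does not reach is not made up. Full scale, the value 1, is 0.6 m for a shift and 6 degrees for a turn. A row lasts 1/12 s, in which the tool goes at most 41.7 mm and 7.16 degrees, less where a joint would pass 70% of its speed; a pose out of reach is approached as far as the arm can. A call with a number of a shift or a turn outside -1 to 1 is refused whole. A call with a gripper value outside its range is refused whole. The fingers move at their own pace and stop on an object; the grip force is fixed at half the most. Time passes only in rows, so rows that do not move let the fingers close. It gives the time, the measured TCP pose, the force, the opening and the grip force at its end, in the units of the state.
- state(): the state, without advancing time (a new reading comes with each control period).
- grab_frame(name): name is "scene" or "top"; returns the picture (420x560x3 uint8, red, green, blue); there is no depth.
- get_calibration(name): a dict with "vertical_fov" (degrees; the focal length in pixels is half the picture's height over the tangent of half this angle, whatever the lens; pixels are square), "cx", "cy" (the principal point, pixels), "dist_coeffs" ([k1, k2, p1, p2, k3] as OpenCV has them; the pictures are not rectified), "R" (3x3) and "t" (3): a world point X has camera coordinates R X + t. Camera axes: x right, y down, z forward; pixel columns grow to the right and rows downward; lengths in m; the calibration is good to about 2 mm. A picture is of the moment at which its call begins. get_calibration takes no time and is no camera call.
- job.job_done(): hands the job in; it is judged then, once.
The state is a dict: "time": time; "joint_pos": joint angles; "joint_vel": joint speeds; "joint_efforts": joint torques, N m; "tool_pos": TCP position; "tool_rot": TCP orientation; "contact_force": force on the tool from outside, world axes, zero at the start; "ft_torque": the same for the moment, N m; "gripper_width": opening from 0.0 (shut) to 1.0 (fully open); "grasp_force": force on a finger pad.
Only numpy, scipy, OpenCV 4.12 (cv2) and the standard library are available. Lean on these libraries where they do the work, as an engineer would, in place of code of your own. Each camera call takes 0.05 s, during which the arm holds its last target. There are 200 camera calls.

### The job

A small white glass jar has jammed at the mouth of the blue feed chute, caught under the two steel lips so that it cannot be lifted. Nudge it back up the chute along the chute's floor until it is clear of the lips, then lift it out and stand it in the red tray. Keep the jar upright all the time.

Things in the scene. Friction and masses are not known exactly. Their poses are not given: they have to be found in the camera images.
- jar_center (a point): Small white round glass jar, 51 mm in diameter (53 at the lid), 50 mm tall, 0.1 kg, jammed in the chute's mouth: body to 33 mm, lid to 42 mm, then a 10 mm wide knob. The point is its centre, 25 mm above its underside; z is its upright axis. At the start it is about 22 mm up the chute from the mouth. Friction holds it wherever it is left in the chute.
- chute: Blue open-topped chute fixed to the bench, 155 x 63 mm. Origin: at bench level below the middle of its open low end, the mouth; x level up the chute, y across, z up. Its floor is 24 mm up at the mouth and rises at 6 degrees; 55 mm wide between walls 12 mm high above the floor. In front of the mouth is free space, where shut fingers can be lowered to push the jar up the chute.
- lip_end (a point): Middle of the slot at the uphill end of the steel lips, 31 mm from the mouth, 50 mm above the chute's floor (axes as the chute). From the mouth to here cheeks and lips 50 mm high cover the jar's edge, leaving a slot 42 mm wide; two stop pins 42 mm apart stand 6 mm in from the mouth. Fingers narrower than 42 mm pass along it. Jar is free to lift 25 mm or more uphill of here.
- plunger_tip (a point): Round brass tip of a spring plunger in the chute's left (+y) side, 38 mm from the mouth; it presses on the jar, and 5 to 15 N of push takes the jar past. Its black housing spans 29 to 47 mm from the mouth, 31 to 45 mm left of the middle, 32 mm above the floor. With the jar's centre about 65 mm from the mouth there is room for fingers at both sides.
- tray: Shallow square red tray, fixed to the bench, 140 x 140 mm outside, walls 4 mm thick and 14 mm high, floor 4 mm thick. Origin: centre of its underside on the bench; x and y along its sides.
There are look-alikes about, which are no part of the job. What is shaped like the part that bears jar_center but orange or turquoise is not meant.

How it is judged:
On the way:
1. the jar has been pushed up the chute until it is clear of the lips (its centre at least 52 mm up from the mouth), still standing on the chute's floor (x of jar_center in the frame of chute between 0.052 and 0.16 m and z of jar_center in the frame of chute below 0.068 m and y of jar_center in the frame of chute between -0.015 and 0.015 m), for 0.1 s.
At the end, for the whole second after the job is handed in: the jar stands upright (within about 8 degrees) on the floor of the red tray, inside its walls (its centre within 55 mm of the tray's centre), released (horizontal distance between jar_center and tray below 0.055 m and z of jar_center in the frame of tray between 0.02 and 0.036 m and angle between jar_center's own z axis and vertical below 0.15 rad); the robot touches nothing.
It fails at once if the jar is tipped by more than 35 degrees (angle between jar_center's own z axis and vertical above 0.61 rad).
It also fails if it takes over 59 s, if anything falls off the work surface, if the arm or the gripper's body presses on something with over 40 N, if the wrist force passes 120 N, or if a joint passes its speed limit or range.

## Working session

There is one attempt and no reset: what is moved stays moved. The work goes in short steps, Python scripts to look and compute and a tool call to move; the robot and the scene stay as the last step left them, time stands still between calls to the robot, and variables do not carry over. Pictures are saved under pics/ and viewed, at most 10 in all, crops included, and the job is handed in when it is done.

Besides the shell and the picture viewer there is one more tool, called after "Emit:" as a command line: name --argument value ..., lists and objects as JSON in quotes. move_arm: Moves the arm, as the interface text tells. Shift numbers are shares of 0.6 m and turn numbers shares of 6 degrees, none past 1 either way. Its arguments: {"type":"object","properties":{"targets":{"type":"array"}},"required":["targets"]}

```bash
mkdir -p pics
python3 - <<'E'
from plant import state,grab_frame,get_calibration
import cv2
for n in("scene","top"):
    cv2.imwrite(f"pics/{n}0.png",grab_frame(n)[:,:,::-1]); print(get_calibration(n))
print(state())
E
```

```text
{'vertical_fov': 57.30319435955076, 'cx': 285.4049741769552, 'cy': 204.94241604106168, 'dist_coeffs': array([-0.08600728,  0.        ,  0.        ,  0.        ,  0.        ]), 'R': array([[-0.87286976, -0.48795061,  0.00160689],
       [-0.30341533,  0.54017913, -0.78494945],
       [ 0.38214856, -0.68564619, -0.61955772]]), 't': array([0.46147173, 0.16602589, 0.79070415])}
{'vertical_fov': 54.20020213596276, 'cx': 279.92165836630915, 'cy': 213.06850735459022, 'dist_coeffs': array([-0.05851014,  0.        ,  0.        ,  0.        ,  0.        ]), 'R': array([[-8.16431400e-02, -9.96661158e-01,  9.66011350e-04],
       [-9.72709612e-01,  7.94698214e-02, -2.17992105e-01],
       [ 2.17187495e-01, -1.87372085e-02, -9.75950055e-01]]), 't': array([0.12929425, 0.48648006, 0.80825213])}
{'time': 0.1, 'joint_pos': array([-1.23101301e+00,  5.32937878e-02,  1.61414870e+00, -1.05295180e-05,
        1.47597543e+00, -1.19041029e-01]), 'joint_vel': array([-0.00063576, -0.00052931, -0.0021294 ,  0.00054566, -0.00051202,
        0.00071349]), 'joint_efforts': array([ 2.13978064e-04, -3.94903314e+01, -3.71364391e+01, -5.87067393e-05,
        3.89826688e-03, -8.21132687e-06]), 'tool_pos': array([ 0.27661337, -0.55988845,  0.25518885]), 'tool_rot': array([-9.06503324e-04,  9.73799719e-01,  2.27405530e-01, -1.05732801e-04]), 'contact_force': array([-0.5658828 , -0.41857816,  0.09726627]), 'ft_torque': array([-0.03784615, -0.03079932, -0.03508875]), 'grasp_force': 0.0, 'gripper_width': 1.0017398748669788}
```

View pics/scene0.png

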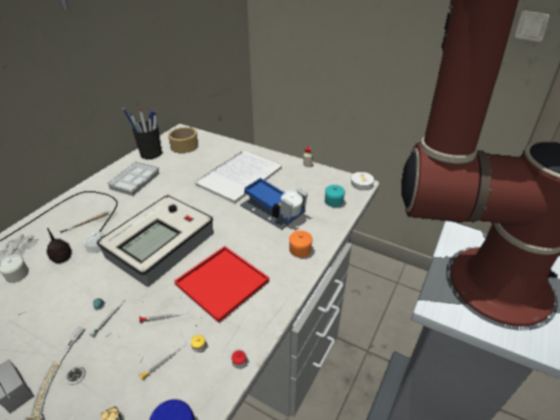

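View pics/top0.png

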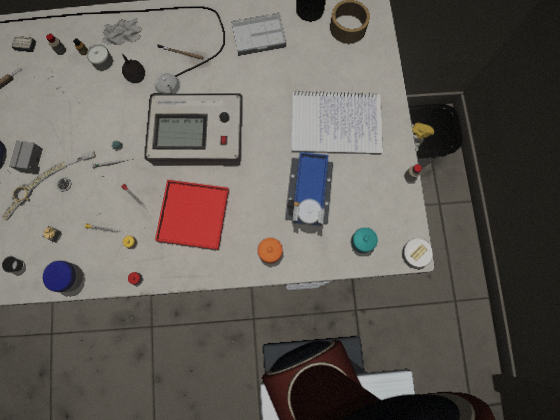

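The blue chute is at top (312,188) with the white jar at its mouth (310,212). The look-alikes are the orange jar at (270,250) and the turquoise one at (365,240), with other white round things at (417,252) and (97,56). The white jar in the chute's mouth fits the description. The red tray is at (193,215). I'll confirm this in an enlarged crop.

Run:
```python
import cv2,numpy as np
a=cv2.imread("pics/top0.png")[145:235,275:350]; b=cv2.imread("pics/scene0.png")[170:230,235:315]
a=cv2.resize(a,None,fx=5,fy=5,interpolation=cv2.INTER_CUBIC); b=cv2.resize(b,None,fx=5,fy=5,interpolation=cv2.INTER_CUBIC)
c=np.zeros((450,780,3),np.uint8); c[:450,:375]=a; c[:300,380:780]=b
cv2.imwrite("pics/c0.png",c)
```

```text
(no output)
```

View pics/c0.png

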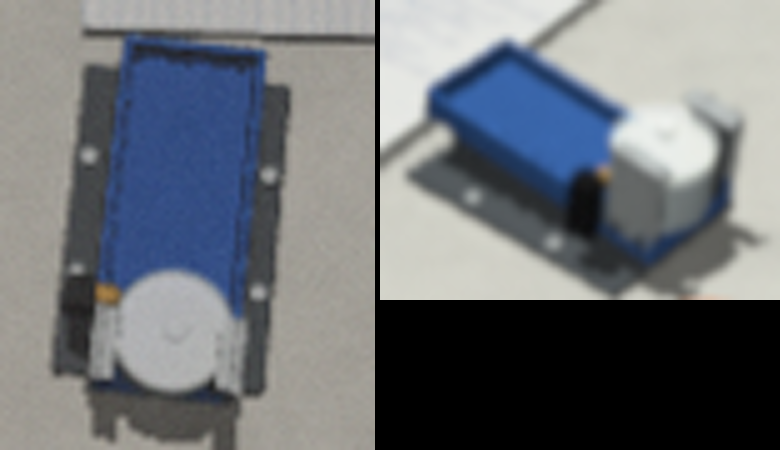

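The crop confirms the jar: white, lid knob at crop (175,328), i.e. top pixel (310,210.6), held between the two steel lips, with the brass plunger just uphill at (105,293). Next I'll fit the chute pose and find the tray and knob.

```bash
cat > h.py <<'E'
import numpy as np,cv2
from plant import get_calibration
def cam(n):
    c=get_calibration(n); f=210/np.tan(np.radians(c["vertical_fov"]/2))
    return np.array([[f,0,c["cx"]],[0,f,c["cy"]],[0,0,1]]),c["dist_coeffs"],c["R"],c["t"]
def proj(n,P):
    K,d,R,t=cam(n); return cv2.projectPoints(np.array(P,float).reshape(-1,3),cv2.Rodrigues(R)[0],t,K,d)[0][:,0]
def back(n,p,z):
    K,d,R,t=cam(n); u=cv2.undistortPoints(np.array([[p]],float),K,d)[0,0]
    r=R.T@np.r_[u,1]; o=-R.T@t; return o+r*(z-o[2])/r[2]
def C(p,q):
    c,s=np.cos(p[2]),np.sin(p[2]); q=np.array(q,float); return np.c_[p[0]+c*q[:,0]-s*q[:,1],p[1]+s*q[:,0]+c*q[:,1],q[:,2]]
E
python3 - <<'E'
from h import *
from scipy.optimize import least_squares
q=[[.155,.0315,.052],[.155,-.0315,.052],[.0194,0,.076]]
top=np.array([[300,152.6],[328,155],[310,210.6]]); sc=np.array([[245,188.4],[260.6,178],[292.6,197]])
# which of scene corners is +y?  +y = left: try both
for swap in(0,1):
    s=sc.copy(); 
    if swap: s[[0,1]]=s[[1,0]]
    f=lambda p:np.r_[proj("top",C(p,q))-top,proj("scene",C(p,q))-s].ravel()
    r=least_squares(f,[.5,-.05,0],loss="soft_l1"); print(r.x,r.cost); print(f(r.x).reshape(-1,2).round(1)); p=r.x if swap==0 else p
print("mouth corners",proj("top",C(p,[[0,.0315,.02],[0,-.0315,.02]])),proj("scene",C(p,[[0,.0315,.02],[0,-.0315,.02]])))
for n in("top","scene"):
    im=cv2.imread(f"pics/{n}0.png"); h=cv2.cvtColor(im,cv2.COLOR_BGR2HSV)
    m=cv2.inRange(im,(0,0,120),(80,80,255)); k,l,st,ce=cv2.connectedComponentsWithStats(m); i=1+st[1:,4].argmax()
    print(n,st[i],ce[i],back(n,ce[i],.008))
    cnt=cv2.findContours((l==i).astype(np.uint8),0,2)[0][0]; bx=cv2.boxPoints(cv2.minAreaRect(cnt)); print([back(n,b,.01)[:2].round(3) for b in bx])
E
```

```text
[ 0.46980285  0.03342223 -0.18239217] 6.1167167389972406
[[-0.8 -0.4]
 [-0.  -0.1]
 [-0.9  0.9]
 [-0.7 -1.5]
 [ 0.5 -1.8]
 [ 1.4 -3. ]]
[ 0.47048305  0.0332913  -0.18788416] 53.37805013718858
[[ -0.4  -0.8]
 [  0.4  -0.2]
 [ -0.9   0.6]
 [-16.3   8.6]
 [ 16.2 -12.4]
 [  1.2  -3.1]]
mouth corners [[292.03921669 224.44558073]
 [320.95018639 227.31084198]] [[291.70518815 222.07546483]
 [307.64596752 209.30660096]]
top [ 155  180   73   69 3715] [192.46460296 214.82960969] [0.51735488 0.28193067 0.008     ]
[array([0.467, 0.367]), array([0.609, 0.341]), array([0.573, 0.2  ]), array([0.433, 0.23 ])]
scene [ 175  247   94   75 3523] [221.07749077 282.63298325] [0.5176955  0.29038666 0.008     ]
[array([0.603, 0.338]), array([0.583, 0.161]), array([0.436, 0.236]), array([0.47 , 0.386])]
```

Fit: chute mouth at (0.470, 0.033) with yaw −10.4°, tray centre near (0.5175, 0.286). I'll shut the gripper, turn the tool to the chute's axes and go to a point above the free space in front of the mouth.

Emit:
move_arm --targets '[[[0,0,0,0,1],[0,0,0,0,1],[0,0,0,0,1],[0,0,0,0,1],[0,0,0,0,1]]]'

```text
time: 0.52
tool_pos: [0.2767, -0.56, 0.2555]
tool_rot: [-0.001, 0.999, -0.035, -0.0]
contact_force: [-0.3, -0.1, 0.3]
gripper_width: 0.298
grasp_force: 0.0
```

Emit:
move_arm --targets '[[[0,0,0,0,1],[0,0,0,0,0.12],[0,0.005,-0.03,0,0],[0,0.005,-0.06,0,0],[0,0.005,-0.06,0,0]]]'

```text
time: 0.93
tool_pos: [0.3017, -0.4729, 0.2556]
tool_rot: [-0.001, 0.996, -0.091, -0.0]
contact_force: [0.6, 0.2, -0.1]
gripper_width: -0.002
grasp_force: 0.0
```

Emit:
move_arm --targets '[[[0,0.005,-0.06,0,0],[0,0.005,-0.06,0,0],[0,0.005,-0.06,0,0],[0,0.005,-0.06,0,0],[0,0.005,-0.06,0,0]]]'

```text
time: 1.35
tool_pos: [0.3492, -0.2974, 0.256]
tool_rot: [-0.0, 0.996, -0.09, -0.0]
contact_force: [1.1, 0.2, -0.1]
gripper_width: 0.001
grasp_force: 0.0
```

Emit:
move_arm --targets '[[[0,0.005,-0.06,0,0],[0,0.005,-0.06,0,0],[0,0.005,-0.06,0,0],[0,0.005,-0.06,0,0],[0,0.005,-0.06,0,0]]]'

```text
time: 1.77
tool_pos: [0.3965, -0.1231, 0.2562]
tool_rot: [0.0, 0.996, -0.09, 0.0]
contact_force: [0.5, -1.2, -0.2]
gripper_width: -0.005
grasp_force: 0.0
```

Emit:
move_arm --targets '[[[0,0.005,-0.06,0,0],[0,0.005,-0.06,0,0],[0,0.005,-0.06,0,0],[0,0.004,-0.05,0,0],[0,0,0,0,0]]]'

```text
time: 2.18
tool_pos: [0.4331, 0.013, 0.2561]
tool_rot: [-0.001, 0.996, -0.087, -0.0]
contact_force: [0.4, -0.2, -0.4]
gripper_width: 0.001
grasp_force: 0.0
```

Emit:
move_arm --targets '[[[0,0,0,0.05,0],[0,0,0,0.05,0],[0,0,0,0.05,0],[0,0,0,0.02,0],[0,0,0,0,0]]]'

```text
time: 2.6
tool_pos: [0.4302, 0.0088, 0.1505]
tool_rot: [-0.0, 0.996, -0.091, -0.004]
contact_force: [-0.6, -0.3, -0.8]
gripper_width: -0.001
grasp_force: 0.0
```

Run:
```python
from plant import *
from h import *
s=state(); print(s["tool_pos"],s["tool_rot"],s["contact_force"],s["joint_pos"])
a=grab_frame("top")[:,:,::-1]; b=grab_frame("scene")[:,:,::-1]
p=[.4698,.0334,-.182]; tip=s["tool_pos"]-[0,0,.025]; print("tip px",proj("top",tip),proj("scene",tip))
a=cv2.resize(a[140:260,270:350],None,fx=4.5,fy=4.5,interpolation=2); b=cv2.resize(b[130:240,225:325],None,fx=4,fy=4,interpolation=2)
c=np.zeros((540,780,3),np.uint8); c[:,:360]=a; c[:440,370:770]=b; cv2.imwrite("pics/c1.png",c)
```

```text
[0.4302193  0.00880453 0.1504644 ] [-1.42246402e-04  9.95883543e-01 -9.05594615e-02 -3.86415941e-03] [-0.58005927 -0.33718063 -0.795612  ] [-1.52720675e-01 -3.48277435e-01  2.15190682e+00 -2.00233416e-04
  1.34569438e+00  1.59948986e+00]
tip px [[324.92737148 234.830947  ]] [[321.46794703 179.28408864]]
```

View pics/c1.png

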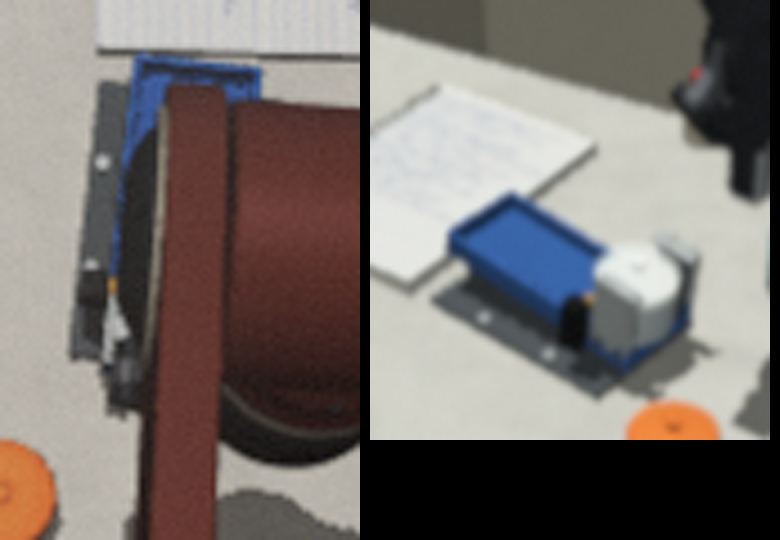

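The scene view shows the shut fingertips about where predicted (crop (748,195), i.e. scene pixel (319.5,178.8)), off to the right of the chute. The jar is untouched. I'll centre laterally, then lower in front of the mouth.

Emit:
move_arm --targets '[[[0,0.004,-0.026,0,0],[0,0.004,-0.026,0,0],[0,0,0,0,0],[0,0,0,0,0]]]'

```text
time: 3.03
tool_pos: [0.4447, 0.0386, 0.1567]
tool_rot: [0.0, 0.996, -0.09, 0.002]
contact_force: [0.4, -0.2, -0.1]
gripper_width: -0.002
grasp_force: 0.0
```

Emit:
move_arm --targets '[[[0,0,0,0.04,0],[0,0,0,0.04,0],[0,0,0,0,0],[0,0,0,0,0]]]'

```text
time: 3.37
tool_pos: [0.4426, 0.0381, 0.1061]
tool_rot: [0.0, 0.996, -0.091, -0.001]
contact_force: [1.2, -0.5, 0.2]
gripper_width: -0.002
grasp_force: 0.0
```

Emit:
move_arm --targets '[[[0,-0.005,0,0.04,0],[0,0,0,0.03,0],[0,0,0,0.014,0],[0,0,0,0,0],[0,0,0,0,0]]]'

```text
time: 3.78
tool_pos: [0.4411, 0.0389, 0.0572]
tool_rot: [0.0, 0.996, -0.091, 0.001]
contact_force: [-0.1, 0.2, 0.6]
gripper_width: 0.003
grasp_force: 0.0
```

Run:
```python
from plant import *
from h import *
s=state(); p=s["tool_pos"]; d=p[:2]-[.4698,.0334]; print(p, .983*d[0]-.181*d[1], .181*d[0]+.983*d[1],s["contact_force"])
b=grab_frame("scene")[:,:,::-1]
cv2.imwrite("pics/c2.png",cv2.resize(b[120:250,225:355],None,fx=4.5,fy=4.5,interpolation=2))
```

```text
[0.4411068  0.03891122 0.05716657] -0.02920294362681536 0.00022405768591398593 [-0.06342074  0.21026184  0.61065595]
```

View pics/c2.png

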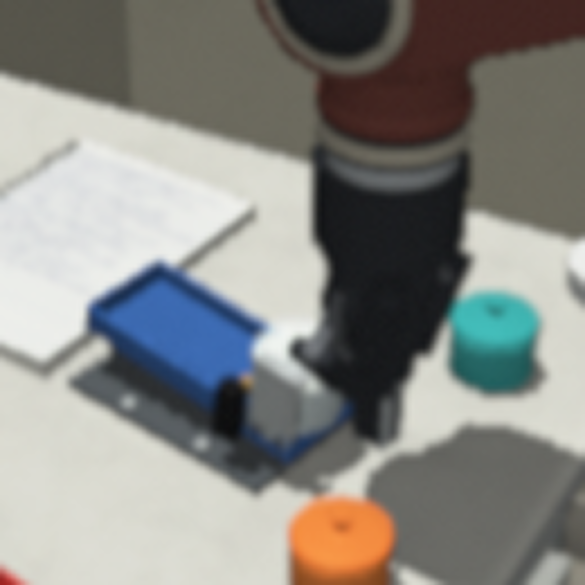

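The shut fingers stand just in front of the mouth, tips at crop (385,435), with no contact yet. Now I push slowly up the slope.

Emit:
move_arm --targets '[[[0,0.004,0,-0.0004,0],[0,0.004,0,-0.0004,0],[0,0.004,0,-0.0004,0],[0,0.004,0,-0.0004,0],[0,0.004,0,-0.0004,0]]]'

```text
time: 4.25
tool_pos: [0.4526, 0.0369, 0.0575]
tool_rot: [0.0, 0.996, -0.091, 0.0]
contact_force: [0.3, -0.3, 0.3]
gripper_width: -0.002
grasp_force: 0.0
```

Emit:
move_arm --targets '[[[0,0.004,0,-0.0004,0],[0,0.004,0,-0.0004,0],[0,0.004,0,-0.0004,0],[0,0.004,0,-0.0004,0],[0,0.004,0,-0.0004,0]]]'

```text
time: 4.67
tool_pos: [0.462, 0.0349, 0.0578]
tool_rot: [0.0, 0.996, -0.091, -0.003]
contact_force: [-8.3, 0.0, 6.5]
gripper_width: -0.003
grasp_force: 4.6
```

Emit:
move_arm --targets '[[[0,0.004,0,-0.0004,0],[0,0.004,0,-0.0004,0],[0,0.004,0,-0.0004,0]]]'

```text
time: 4.92
tool_pos: [0.4691, 0.0336, 0.0585]
tool_rot: [0.0, 0.996, -0.091, -0.003]
contact_force: [-8.2, -0.9, 5.8]
gripper_width: -0.002
grasp_force: 4.0
```

Run:
```python
from plant import *
from h import *
s=state(); p=s["tool_pos"]; d=p[:2]-[.4698,.0334]; print(p, .983*d[0]-.181*d[1], .181*d[0]+.983*d[1],s["contact_force"],s["ft_torque"])
b=grab_frame("scene")[:,:,::-1]
cv2.imwrite("pics/c3.png",cv2.resize(b[170:240,235:325],None,fx=8,fy=8,interpolation=2))
```

```text
[0.46910175 0.03358695 0.05849082] -0.0007202206338168335 5.7389726572175094e-05 [-8.21200532 -0.90521813  5.75309124] [-0.06338527  1.02034884 -0.05820441]
```

View pics/c3.png

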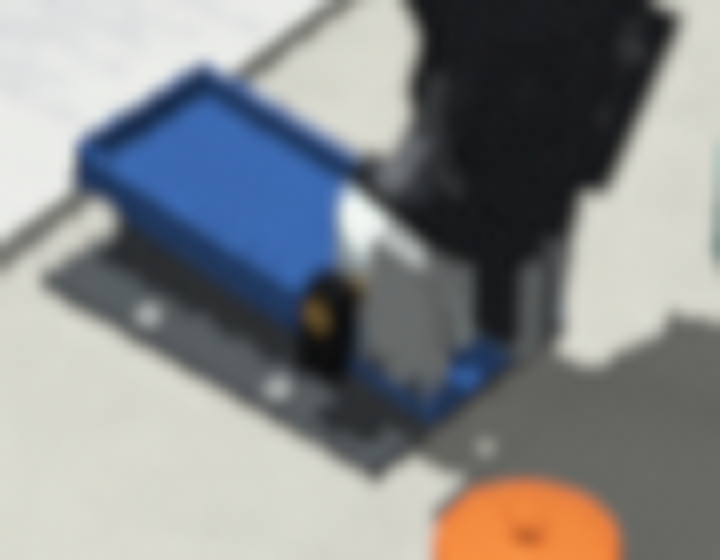

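The jar has moved uphill: its white rim now shows at crop (355,215), beyond the lips, and the plunger is pressed in. Force is a steady 8 N, so I carry on to finger x ≈ 29 mm.

Emit:
move_arm --targets '[[[0,0.004,0,-0.0004,0],[0,0.004,0,-0.0004,0],[0,0.004,0,-0.0004,0],[0,0.004,0,-0.0004,0],[0,0.004,0,-0.0004,0]]]'

```text
time: 5.38
tool_pos: [0.4825, 0.0315, 0.0599]
tool_rot: [-0.0, 0.996, -0.091, -0.001]
contact_force: [-3.7, 1.2, 2.5]
gripper_width: 0.001
grasp_force: 1.7
```

Emit:
move_arm --targets '[[[0,0.004,0,-0.0004,0],[0,0.004,0,-0.0004,0],[0,0.004,0,-0.0004,0],[0,0.004,0,-0.0004,0],[0,0.004,0,-0.0004,0]]]'

```text
time: 5.8
tool_pos: [0.4949, 0.0292, 0.0615]
tool_rot: [-0.0, 0.996, -0.091, 0.0]
contact_force: [-2.0, 2.0, 1.2]
gripper_width: -0.001
grasp_force: 1.4
```

Emit:
move_arm --targets '[[[0,0.004,0,-0.0004,0],[0,0.003,0,-0.0003,0],[0,0,0,0,0],[0,0,0,0,0]]]'

```text
time: 6.13
tool_pos: [0.499, 0.0283, 0.0619]
tool_rot: [0.0, 0.996, -0.091, 0.0]
contact_force: [-2.0, 1.4, 0.3]
gripper_width: 0.0
grasp_force: 0.6
```

Emit:
move_arm --targets '[[[0,-0.006,0,0,0],[0,-0.01,0,0,0],[0,-0.01,0,0,0],[0,0,0,0,0],[0,0,0,-0.03,0]]]'

```text
time: 6.55
tool_pos: [0.48, 0.0314, 0.0765]
tool_rot: [0.0, 0.996, -0.091, -0.004]
contact_force: [0.1, -0.3, 0.6]
gripper_width: -0.002
grasp_force: 0.0
```

Emit:
move_arm --targets '[[[0,0,0,-0.06,0],[0,0,0,-0.06,0],[0,0,0,-0.06,0],[0,0,0,0,0],[0,0,0,0,0]]]'

```text
time: 6.97
tool_pos: [0.4851, 0.0311, 0.1912]
tool_rot: [0.0, 0.996, -0.091, 0.004]
contact_force: [-0.5, 0.3, -0.8]
gripper_width: -0.0
grasp_force: 0.0
```

Emit:
move_arm --targets '[[[88,0,0.06,0,0],[88,0,0.06,0,0],[88,0,0.06,0,0],[88,0,0.06,0,0],[88,0,0,0,0]]]'

```text
time: 7.38
tool_pos: [0.4553, -0.1146, 0.1859]
tool_rot: [0.001, 0.996, -0.094, -0.001]
contact_force: [-0.0, 1.0, -0.1]
gripper_width: 0.711
grasp_force: 0.0
```

Run:
```python
from plant import *
from h import *
s=state(); print(s["time"],s["tool_pos"],s["gripper_width"])
a=grab_frame("top")[:,:,::-1]; b=grab_frame("scene")[:,:,::-1]
a=cv2.resize(a[140:235,270:350],None,fx=4.5,fy=4.5,interpolation=2); b=cv2.resize(b[160:240,235:325],None,fx=4.5,fy=4.5,interpolation=2)
c=np.zeros((430,780,3),np.uint8); c[:a.shape[0],:360]=a; c[:360,365:770]=b; cv2.imwrite("pics/c4.png",c)
```

```text
7.3833 [ 0.45533674 -0.11461184  0.18594734] 0.7106129002736667
```

View pics/c4.png

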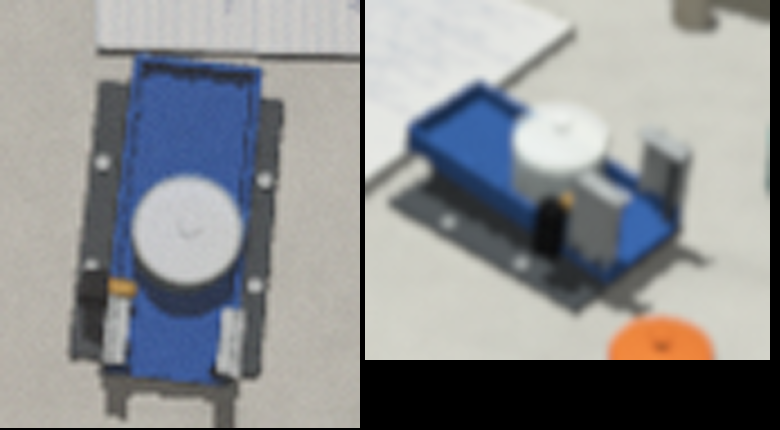

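The jar stands upright, clear of the lips, with its knob at crop (190,228) → top pixel (312.2,190.7), and at scene pixel (278.8,188.4). Now I locate it.

Run:
```python
from plant import *
from h import *
P0=np.array([.4698,.0334]); Rt=np.array([[.9835,-.181],[.181,.9835]])
for n,px in(("top",(312.2,190.7)),("scene",(278.8,188.4))):
    w=back(n,px,.081); print(n,w,"chute",Rt@(w[:2]-P0)*1000)
t=state()["tool_pos"]; print(t,Rt@(t[:2]-P0)*1000)
```

```text
top [0.53091057 0.01966082 0.081     ] chute [62.58903921 -2.45147316]
scene [0.52808474 0.03371712 0.081     ] chute [57.26563848 10.86142948]
[ 0.45611269 -0.11098793  0.1860308 ] [  12.67274495 -144.48293071]
```

Both estimates and the push geometry put the jar's centre at about chute (65, −1.5) mm. I'll move above it with the gripper open.

Emit:
move_arm --targets '[[[90,0.022,-0.06,0,0],[90,0.022,-0.06,0,0],[90,0.022,-0.06,0,0],[90,0.022,-0.058,0,0],[90,0,0,0,0]]]'

```text
time: 7.9
tool_pos: [0.5363, 0.0267, 0.1868]
tool_rot: [-0.001, 0.996, -0.087, -0.0]
contact_force: [0.1, 0.8, 0.0]
gripper_width: 0.899
grasp_force: 0.0
```

Emit:
move_arm --targets '[[[90,0,0,0,0],[90,0,0,0,0]]]'

```text
time: 8.07
tool_pos: [0.5342, 0.0216, 0.1867]
tool_rot: [0.0, 0.996, -0.09, -0.001]
contact_force: [0.4, -0.2, -0.1]
gripper_width: 0.897
grasp_force: 0.0
```

Emit:
move_arm --targets '[[[90,0,0.002,0.05,0],[90,0,0,0.05,0],[90,0,0,0.04,0],[90,0,0,0,0],[90,0,0,0,0]]]'

```text
time: 8.48
tool_pos: [0.5331, 0.0188, 0.1023]
tool_rot: [0.0, 0.996, -0.092, -0.002]
contact_force: [0.5, -0.1, 0.0]
gripper_width: 0.904
grasp_force: 0.0
```

Run:
```python
from plant import *
from h import *
s=state(); t=s["tool_pos"]; print(t,s["contact_force"],np.array([[.9835,-.181],[.181,.9835]])@(t[:2]-[.4698,.0334])*1000)
b=grab_frame("scene")[:,:,::-1]
cv2.imwrite("pics/c5.png",cv2.resize(b[150:230,225:325],None,fx=7,fy=7,interpolation=2))
```

```text
[0.53305479 0.01878054 0.10233753] [ 0.48621735 -0.1376319   0.0065062 ] [64.85720691 -2.9291186 ]
```

View pics/c5.png

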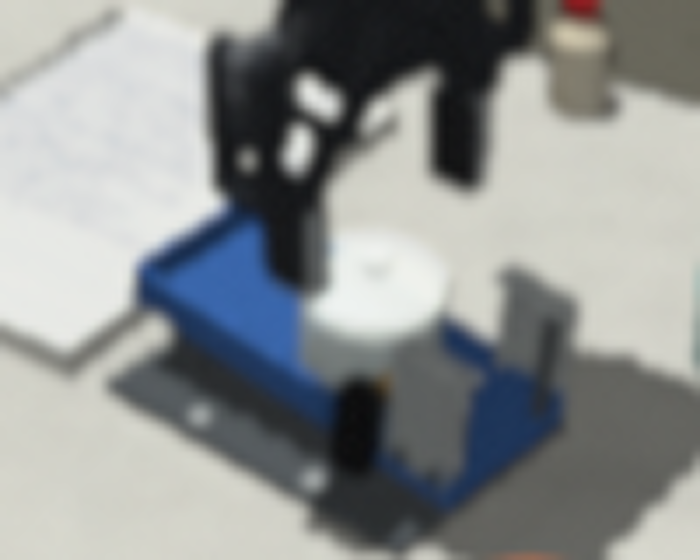

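The open fingers straddle the jar: tips at crop (300,285) and (460,185), knob at (375,265). I'll shift a few mm to +y, then lower and close gently, watching the side force.

Emit:
move_arm --targets '[[[90,0,-0.004,0.025,0],[90,0,0,0.025,0],[90,0,0,0.004,0],[90,0,0,0,0],[90,0,0,0,0]]]'

```text
time: 8.95
tool_pos: [0.5364, 0.0214, 0.0733]
tool_rot: [0.0, 0.996, -0.091, 0.001]
contact_force: [0.8, -1.0, 0.3]
gripper_width: 0.9
grasp_force: 0.0
```

Emit:
move_arm --targets '[[[70,0,0,0,0],[66,0,0,0,0],[64,0,0,0,0],[64,0,0,0,0]]]'

```text
time: 9.28
tool_pos: [0.5356, 0.0216, 0.0721]
tool_rot: [-0.0, 0.996, -0.091, 0.0]
contact_force: [-0.9, 0.1, -1.1]
gripper_width: 0.639
grasp_force: 0.0
```

Emit:
move_arm --targets '[[[64,0,0,0.004,0],[55,0,0,0,0],[50,0,0,0,0],[50,0,0,0,0],[50,0,0,0,0]]]'

```text
time: 9.7
tool_pos: [0.5358, 0.0216, 0.0695]
tool_rot: [0.0, 0.996, -0.091, 0.001]
contact_force: [1.0, -0.5, 3.2]
gripper_width: 0.575
grasp_force: 62.5
```

Emit:
move_arm --targets '[[[50,0,0,-0.005,0],[50,0,0,-0.01,0],[50,0,0,-0.015,0],[50,0,0,0,0],[50,0,0,0,0]]]'

```text
time: 10.12
tool_pos: [0.5358, 0.0216, 0.088]
tool_rot: [-0.0, 0.996, -0.091, 0.001]
contact_force: [0.7, -0.3, -1.0]
gripper_width: 0.579
grasp_force: 62.3
```

Run:
```python
from plant import *
from h import *
s=state(); print(s["tool_pos"],s["contact_force"],s["ft_torque"],s["gripper_width"],s["grasp_force"])
b=grab_frame("scene")[:,:,::-1]
cv2.imwrite("pics/c6.png",cv2.resize(b[140:230,225:325],None,fx=6,fy=6,interpolation=2))
```

```text
[0.53579625 0.02164207 0.08797189] [ 0.73397181 -0.25765173 -1.03406672] [-0.01430356 -0.00863416 -0.02484454] 0.5792684753672667 62.32647024211474
```

View pics/c6.png

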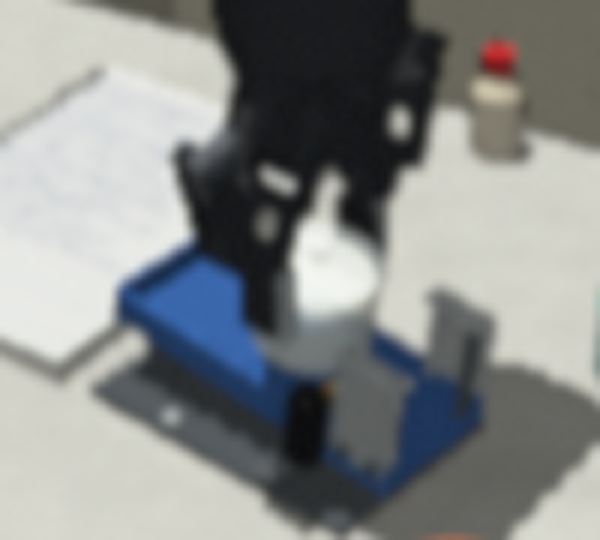

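The jar is held upright between the fingers (wrist force −1 N, which is its weight) and clear of the chute floor. I'll lift it and carry it to the tray.

Emit:
move_arm --targets '[[[50,0,0,-0.02,0],[50,0,0,-0.035,0],[50,0,0,-0.035,0],[50,0,0,-0.02,0],[50,0,0,0,0]]]'

```text
time: 10.58
tool_pos: [0.5375, 0.0215, 0.1572]
tool_rot: [0.0, 0.996, -0.091, 0.003]
contact_force: [0.8, -0.2, -0.7]
gripper_width: 0.575
grasp_force: 62.3
```

Emit:
move_arm --targets '[[[50,-0.005,-0.02,0,0],[50,-0.01,-0.04,0,0],[50,-0.012,-0.05,0,0],[50,-0.012,-0.05,0,0],[50,-0.012,-0.05,0,0]]]'

```text
time: 11.0
tool_pos: [0.5263, 0.1529, 0.151]
tool_rot: [0.0, 0.996, -0.091, -0.002]
contact_force: [-0.2, 0.4, -1.1]
gripper_width: 0.573
grasp_force: 62.3
```

Emit:
move_arm --targets '[[[50,-0.012,-0.05,0,0],[50,-0.012,-0.05,0,0],[50,-0.012,-0.05,0,0],[50,-0.01,-0.04,0,0],[50,-0.005,-0.02,0,0]]]'

```text
time: 11.42
tool_pos: [0.5186, 0.2836, 0.1509]
tool_rot: [0.0, 0.996, -0.09, -0.002]
contact_force: [-0.1, 0.0, -1.5]
gripper_width: 0.577
grasp_force: 62.3
```

Emit:
move_arm --targets '[[[50,0,0,0,0],[50,0,0,0,0],[50,0,0,0,0]]]'

```text
time: 11.67
tool_pos: [0.5203, 0.2797, 0.1521]
tool_rot: [0.001, 0.996, -0.091, -0.001]
contact_force: [-0.1, 0.1, -1.1]
gripper_width: 0.575
grasp_force: 62.3
```

Emit:
move_arm --targets '[[[50,0,-0.005,0.03,0],[50,0,0,0.045,0],[50,0,0,0.045,0],[50,0,0,0.03,0],[50,0,0,0.005,0]]]'

```text
time: 12.08
tool_pos: [0.5184, 0.2808, 0.0554]
tool_rot: [0.002, 0.996, -0.092, -0.004]
contact_force: [-0.1, -0.2, -0.7]
gripper_width: 0.571
grasp_force: 62.3
```

Emit:
move_arm --targets '[[[50,0,0,0.004,0],[50,0,0,0,0],[50,0,0,0,0]]]'

```text
time: 12.33
tool_pos: [0.5226, 0.2835, 0.0594]
tool_rot: [-0.001, 0.996, -0.091, 0.001]
contact_force: [0.2, 0.3, -0.4]
gripper_width: 0.574
grasp_force: 62.3
```

Emit:
move_arm --targets '[[[50,0,0,0.005,0],[50,0,0,0.005,0],[50,0,0,0.004,0],[50,0,0,0,0],[50,0,0,0,0]]]'

```text
time: 12.75
tool_pos: [0.5211, 0.2835, 0.0491]
tool_rot: [0.0, 0.996, -0.091, -0.0]
contact_force: [-0.4, -0.6, -0.6]
gripper_width: 0.571
grasp_force: 62.3
```

Emit:
move_arm --targets '[[[50,0,0,0.003,0],[50,0,0,0.003,0],[50,0,0,0,0],[50,0,0,0,0]]]'

```text
time: 13.08
tool_pos: [0.5211, 0.2835, 0.0454]
tool_rot: [0.0, 0.996, -0.091, -0.0]
contact_force: [-0.4, -0.3, -0.5]
gripper_width: 0.576
grasp_force: 62.3
```

Emit:
move_arm --targets '[[[50,0,0,0.002,0],[50,0,0,0.002,0],[50,0,0,0,0],[50,0,0,0,0]]]'

```text
time: 13.42
tool_pos: [0.5218, 0.2836, 0.0445]
tool_rot: [0.0, 0.996, -0.091, 0.0]
contact_force: [-1.2, -1.2, 4.7]
gripper_width: 0.575
grasp_force: 62.8
```

It touches the tray floor (+4.7 N), so I release and withdraw.

Emit:
move_arm --targets '[[[62,0,0,0,0],[68,0,0,0,0],[76,0,0,0,0],[84,0,0,0,0],[84,0,0,0,0]]]'

```text
time: 13.83
tool_pos: [0.5211, 0.2835, 0.043]
tool_rot: [0.0, 0.996, -0.091, -0.0]
contact_force: [0.1, -0.4, 0.0]
gripper_width: 0.841
grasp_force: 0.0
```

Emit:
move_arm --targets '[[[84,0,0,-0.02,0],[84,0,0,-0.04,0],[84,0,0,-0.06,0],[84,0,0,-0.06,0],[84,0,0,-0.06,0]]]'

```text
time: 14.25
tool_pos: [0.5209, 0.2834, 0.1894]
tool_rot: [0.0, 0.996, -0.091, -0.0]
contact_force: [1.0, 0.5, 0.0]
gripper_width: 0.839
grasp_force: 0.0
```

Emit:
move_arm --targets '[[[84,0,0.06,0,0],[84,0,0.06,0,0],[84,0,0.06,0,0],[84,0,0.06,0,0],[84,0,0,0,0]]]'

```text
time: 14.67
tool_pos: [0.4944, 0.1376, 0.188]
tool_rot: [0.001, 0.996, -0.093, 0.0]
contact_force: [-0.2, -0.2, -0.9]
gripper_width: 0.839
grasp_force: 0.0
```

Emit:
move_arm --targets '[[[84,0,0,0,0],[84,0,0,0,0],[84,0,0,0,0]]]'

```text
time: 14.92
tool_pos: [0.4954, 0.1427, 0.1878]
tool_rot: [-0.0, 0.996, -0.09, 0.0]
contact_force: [-0.7, 0.1, -0.4]
gripper_width: 0.839
grasp_force: 0.0
```

Run:
```python
from plant import *
from h import *
s=state(); print(s["time"],s["tool_pos"],s["contact_force"])
a=grab_frame("top")[:,:,::-1]; b=grab_frame("scene")[:,:,::-1]
a=cv2.resize(a[165:265,140:240],None,fx=3.8,fy=3.8,interpolation=2); b=cv2.resize(b[230:330,170:275],None,fx=3.8,fy=3.8,interpolation=2)
c=np.zeros((400,790,3),np.uint8); c[:380,:380]=a; c[:380,385:385+b.shape[1]]=b; cv2.imwrite("pics/c7.png",c)
print("tray centre px",proj("top",[.5175,.286,.054]))
```

```text
14.9167 [0.4954242  0.14272518 0.18778203] [-0.67216159  0.12105156 -0.42658331]
tray centre px [[186.03816713 210.25110419]]
```

View pics/c7.png

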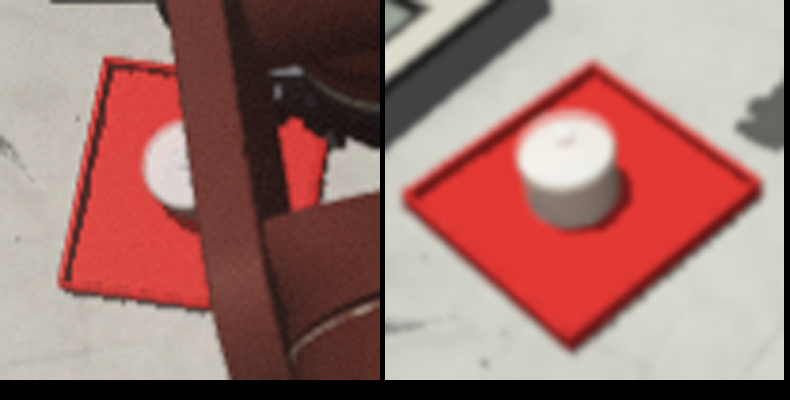

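The jar stands upright near the middle of the red tray (knob at crop (567,135), base at about (572,215)). It is released and the arm is clear.

```bash
python3 -c "from plant import job; print(job.job_done())"
```

```text
the job is handed in; nothing more can be done
None
```

The white jar was pushed clear of the lips, lifted out of the chute and set upright near the middle of the red tray; I handed the job in at about 15 s of the 59 s allowed, with the arm clear, and no verdict came back.

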